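# Cover the enamel pots on the trolley with their own lids

## Robot

A 6-joint arm with a two-finger parallel gripper is mounted at the origin on the work surface. World frame = base frame: x ahead of the robot, y to its left, z up, the work surface at z = 0. Lengths are in m, angles in rad, forces in N, time in s.
With the tool pointing down it reaches from about 0.3 to 0.75 m from the base axis. Payload 8.5 kg.
Tool frame: the origin (TCP) lies between the finger pads; the fingertips stand manip.tips_ahead ahead of it and the grasp point (between the pads) lies 3 mm ahead of it (manip.tips_ahead is the distance from the TCP to the fingertips, in m); z points along the fingers, y is the direction in which the jaws open and shut (so a half turn about z gives the same grasp; the last joint's range is limited). The gripper opens to 85 mm and grips with 20 to 120 N. Pads are 22 mm wide; open, the fingers measure 114 mm over their backs; the gripper's body (76 mm by 85 mm) begins 54 mm behind the grasp point. The pads swing forward as they close: fully open they stand 13 mm farther back than shut.
Start: joints at [0.996, 0.381, 1.297, -0, 1.464, -0.215], TCP at [0.194, 0.515, 0.253] pointing down, gripper open.
Joint ranges: [-3.11, 3.11], [-0.89, 2.33], [0.22, 2.48], [-1.42, 4.56], [0.17, 2.85], [-2.88, 2.88]. Speed limits (rad/s): [2.39, 2.39, 3.14, 3.14, 3.14, 3.14].

## Interface

Orientations are given as a unit quaternion [w, x, y, z].
In Python, from cell import manip, imaging gives the robot as it stands. The module is installed in compiled form; this text tells all that it offers.
- The arm moves only by the tool move_arm, never from a script. Its argument "targets" is a list of rows, each a list of 3 entries, a list of its own where there are three numbers: the shift along the tool's x, y, z in cm, then the turn, a rotation vector about the tool's x, y, z in degrees, then the finger opening in cm, from 0 to 8.54. A call has 1 to 5 rows; each row shifts and turns the commanded pose from where the row before left it, along the tool's axes as they then stand; what a row does not reach is not made up. A row lasts 1/8 s, in which the tool goes at most 62.5 mm and 10.7 degrees, less where a joint would pass 70% of its speed; a pose out of reach is approached as far as the arm can. A call is refused whole if a number of a shift passes 6.25 or a number of a turn 10.7, either way. A call with a gripper value outside its range is refused whole. The fingers move at their own pace and stop on an object; the grip force is fixed at half the most. Time passes only in rows, so rows that do not move let the fingers close. It gives the time, the measured TCP pose, the force and the opening at its end, in the units of the state.
- manip.state(): the state, without advancing time (a new reading comes with each control period).
- imaging.get_image(name): name is "scene" or "top" or "wrist"; returns a dict with "pixels" (420x560x3 uint8, red, green, blue), "intrinsics" (3x3 intrinsics, pixels), "R" (3x3) and "t" (3): a world point X has camera coordinates R X + t; the wrist camera has in their place "hand_eye" (4x4, takes a point from camera to tool coordinates, whose origin is the TCP and whose axes are the flange's). Camera axes: x right, y down, z forward; pixel columns grow to the right and rows downward; lengths in m; the calibration is good to about 2 mm. A picture is of the moment at which its call begins: read the wrist's pose just before it. There is no depth.
- manip.hand_in(): hands the job in, once; it reports no verdict.
The state is a dict: "t": time; "joint_positions": joint angles; "qd": joint speeds; "joint_torque": joint torques, N m; "eef_pos": TCP position; "tcp_rot": TCP orientation; "ft_force": force on the tool from outside, world axes, zero at the start; "ft_torque": the same for the moment, N m; "finger_gap": finger opening in m.
Only numpy, scipy, OpenCV 4.12 (cv2) and the standard library are available. Lean on these libraries where they do the work, as an engineer would, in place of code of your own. Each camera call takes 0.05 s, during which the arm holds its last target. There are 200 camera calls.

## Task

Before the trolley is rolled away, cover the three open enamel pots: put on each the lid of its own size, set down without dropping it and seated flat. One of the four lids, the smallest, is a spare that fits no pot: leave it lying where it is, and do not shift the pots, the cup, the scoop or the spoon.

Things in the scene. Friction and masses are not known exactly. Their poses are not given: they have to be found in the camera images.
- pot_small: the small pot: white enamel, round, straight-walled, open-topped, dark rim and two small dark wire ears on opposite sides; outer diameter 76 mm, height 60 mm, wall 3.5 mm (mouth 69 mm wide), ears stick out 15 mm at 40 mm height. Loose, about 300 g. Origin: centre of its underside; z is up; the ears point along y. When its lid sits properly on it, the lid's origin is 54 mm above the pot's origin.
- pot_medium: the medium pot: white enamel, round, straight-walled, open-topped, dark rim and two small dark wire ears on opposite sides; outer diameter 100 mm, height 75 mm, wall 3.5 mm (mouth 93 mm wide), ears stick out 15 mm at 55 mm height. Loose, about 450 g. Origin: centre of its underside; z is up; the ears point along y. When its lid sits properly on it, the lid's origin is 69 mm above the pot's origin.
- pot_large: the large pot: white enamel, round, straight-walled, open-topped, dark rim and two small dark wire ears on opposite sides; outer diameter 124 mm, height 90 mm, wall 3.5 mm (mouth 117 mm wide), ears stick out 15 mm at 70 mm height. Loose, about 650 g. Origin: centre of its underside; z is up; the ears point along y. When its lid sits properly on it, the lid's origin is 84 mm above the pot's origin.
- lid_small: the small lid, belongs to the small pot (overhangs it 4 mm all round; the boss has 6 mm of play each way in the mouth). White disc 84 mm wide, 4 mm thick, dark edge; under it a round boss 6 mm deep (51 mm wide at the bottom, 57 at the top), on which it lies; central upright black knob 24 mm in diameter, 10 to 44 mm above the origin. About 100 g. Origin: centre of the boss's underside; z up.
- lid_medium: the medium lid, belongs to the medium pot (overhangs it 4 mm all round; the boss has 6 mm of play each way in the mouth). White disc 108 mm wide, 4 mm thick, dark edge; under it a round boss 6 mm deep (75 mm wide at the bottom, 81 at the top), on which it lies; central upright black knob 24 mm in diameter, 10 to 44 mm above the origin. About 150 g. Origin: centre of the boss's underside; z up.
- lid_large: the large lid, belongs to the large pot (overhangs it 4 mm all round; the boss has 6 mm of play each way in the mouth). White disc 132 mm wide, 4 mm thick, dark edge; under it a round boss 6 mm deep (99 mm wide at the bottom, 105 at the top), on which it lies; central upright black knob 24 mm in diameter, 10 to 44 mm above the origin. About 200 g. Origin: centre of the boss's underside; z up.
- lid_spare: the spare lid, the smallest of the four, fits none of the pots. White disc 60 mm wide, 4 mm thick, dark edge; under it a round boss 6 mm deep (27 mm wide at the bottom, 33 at the top), on which it lies; central upright black knob 24 mm in diameter, 10 to 44 mm above the origin. About 60 g. Origin: centre of the boss's underside; z up.
- cup: white ceramic cup without handle, 76 mm across the rim, 85 mm high, standing open; no dark rim and no ears. Bystander. Origin: centre of its underside.
- scoop: yellow plastic scoop, about 190 mm long, 60 mm wide, 35 mm high, lying at the right side. Bystander. Origin: where the handle (towards -x) meets the bowl, on the underside.
- spoon: wooden spoon, about 255 mm long, 42 mm wide, lying at the left side. Bystander. Origin: about the middle of its length, on the underside; the blade is towards +x.
Things that resemble listed ones, but are neither listed nor needed, are in the scene too. What is shaped like the pot_large but yellow is not meant. What is shaped like the lid_large but yellow is not meant.

How it is judged:
At the end, for the whole second after the job is handed in: Each of the three pots carries its own lid: centred within 12 mm, seated (lid height within 3 mm of fully seated) and level within 0.05 rad; lids and pots upright and at rest; pots, spare lid, cup, scoop and spoon within 30 mm of where they started (horizontal distance between lid_small and pot_small below 0.012 m and z of lid_small in the frame of pot_small between 0.051 and 0.057 m and angle between each of lid_small, pot_small, lid_medium, pot_medium, lid_large, pot_large's own z axis and vertical below 0.05 rad and linear speed of each of lid_small, pot_small, lid_medium, pot_medium, lid_large, pot_large below 0.02 m/s and distance of each of pot_small, pot_medium, pot_large, lid_spare, cup, scoop, spoon from where it was at the start of the episode below 0.03 m and horizontal distance between lid_medium and pot_medium below 0.012 m and z of lid_medium in the frame of pot_medium between 0.066 and 0.072 m and horizontal distance between lid_large and pot_large below 0.012 m and z of lid_large in the frame of pot_large between 0.081 and 0.087 m); the robot touches nothing.
It fails at once if a pot is shifted by more than 30 mm or tipped by more than 20 degrees (distance of any of pot_small, pot_medium, pot_large from where it was at the start of the episode above 0.03 m or angle between any of pot_small, pot_medium, pot_large's own z axis and vertical above 0.35 rad).
It fails at once if the spare lid, the cup, the scoop or the spoon is shifted by more than 30 mm (distance of any of lid_spare, cup, scoop, spoon from where it was at the start of the episode above 0.03 m).
It fails at once if a lid is dropped (falls out of the fingers faster than 0.6 m/s, a fall of about 2 cm) ((contact force between the fingers and lid_small below 0.01 N and linear speed of lid_small above 0.6 m/s) or (contact force between the fingers and lid_medium below 0.01 N and linear speed of lid_medium above 0.6 m/s) or (contact force between the fingers and lid_large below 0.01 N and linear speed of lid_large above 0.6 m/s)).
It also fails if it takes over 96 s, if anything falls off the work surface, if the arm or the gripper's body presses on something with over 40 N, if the wrist force passes 120 N, or if a joint passes its speed limit or range.

## Working session

There is one attempt and no reset: what is moved stays moved. The work goes in short steps, Python scripts to look and compute and a tool call to move; the robot and the scene stay as the last step left them, time stands still between calls to the robot, and variables do not carry over. Pictures are saved under pics/ and viewed, about 12 in all and at most 16, crops included, and the job is handed in when it is done.

Besides the shell and the picture viewer there is one more tool, called after "Request:" as a command line: name --argument value ..., lists and objects as JSON in quotes. move_arm: Moves the arm, as the interface text tells. Its arguments: {"type":"object","properties":{"targets":{"type":"array","items":{"type":"array"}}},"required":["targets"]}

```bash
mkdir -p pics; python3 - <<'E'
from cell import manip, imaging
import cv2,numpy as np
print(manip.state(), manip.tips_ahead)
for n in ("scene","top"):
    d=imaging.get_image(n); cv2.imwrite(f"pics/{n}0.png",d["pixels"][:,:,::-1]); print(n,d["intrinsics"],d["R"],d["t"])
    np.savez(f"{n}.npz",**d)
E
```

```text
{'t': 0.0, 'joint_positions': array([ 9.95704180e-01,  3.81179541e-01,  1.29826083e+00,  3.82393082e-06,
        1.46363989e+00, -2.15331513e-01]), 'qd': array([ 5.27262182e-05,  2.29919707e-04,  6.65871057e-04, -7.89914443e-04,
       -6.23607001e-04, -1.33881124e-03]), 'joint_torque': array([ 1.31448061e-03, -4.48469782e+01, -2.31281197e+01, -1.11453644e-04,
        4.79951181e-03, -1.53301073e-05]), 'eef_pos': array([0.19349315, 0.51454849, 0.25272058]), 'tcp_rot': array([-2.88122268e-04,  1.78911976e-01,  9.83864804e-01, -6.85737634e-04]), 'ft_force': array([-0.03498787, -0.25093319, -0.44658701]), 'ft_torque': array([-0.01257562,  0.06749295,  0.04026726]), 'finger_gap': 0.08511959373787928} 0.022
scene [[539.75117807   0.         277.10624416]
 [  0.         539.75117807 215.14628145]
 [  0.           0.           1.        ]] [[ 0.54775072  0.83663405 -0.00355195]
 [ 0.57424352 -0.37904241 -0.72565228]
 [-0.60845174  0.39543688 -0.68805243]] [-0.24726778 -0.21651672  1.78531692]
top [[391.51151085   0.         273.60226733]
 [  0.         391.51151085 208.55564621]
 [  0.           0.           1.        ]] [[ 0.02429061 -0.99970394 -0.00141682]
 [-0.99102247 -0.02389324 -0.13154305]
 [ 0.13147025  0.00459936 -0.99130945]] [-0.02418058  0.43169758  1.21140225]
```

View pics/top0.png

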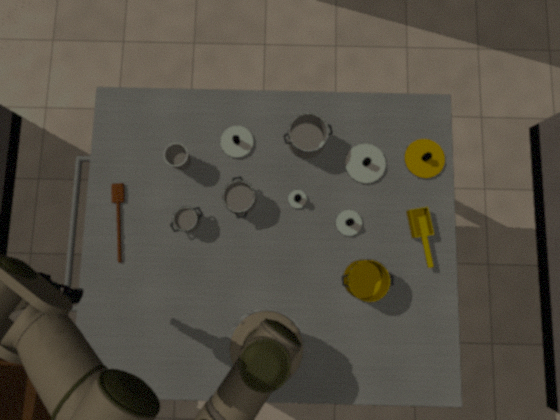

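View pics/scene0.png

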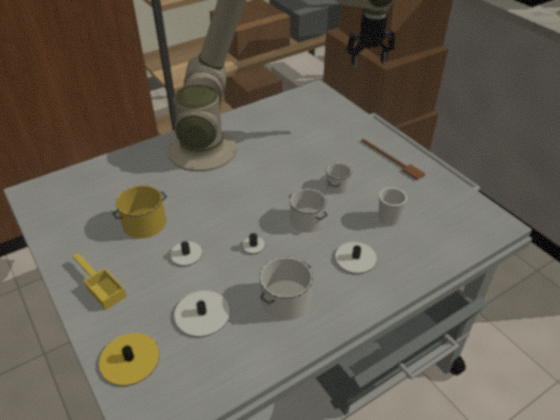

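The top view shows the white lids at about: medium (237,142), large (366,163), small (349,223), spare (298,200). The pots are at about: large (308,135), medium (239,198), small (187,219). The cup is at (176,155). The scene view agrees with this layout.

```bash
cat > h.py <<'E'
import numpy as np,cv2
def cast(d,uv,z):
    K,R,t=d["intrinsics"],d["R"],d["t"]; c=-R.T@t
    r=R.T@np.linalg.inv(K)@np.array([uv[0],uv[1],1.]); return c+r*(z-c[2])/r[2]
def proj(d,X):
    p=d["intrinsics"]@(d["R"]@np.asarray(X,float).T+d["t"][:,None]); return (p[:2]/p[2]).T
def circ(c,r,z,n=60):
    a=np.linspace(0,2*np.pi,n); return np.c_[c[0]+r*np.cos(a),c[1]+r*np.sin(a),0*a+z]
E
python3 - <<'E'
from h import *
d=np.load("top.npz"); im=d["pixels"]; hsv=cv2.cvtColor(im,cv2.COLOR_RGB2HSV)
for n,(u,v),D in (("med",(237,142),108),("spare",(298,200),60),("large",(366,163),132),("small",(349,223),84)):
    s=26; m=np.zeros(im.shape[:2],np.uint8); sub=im[v-s:v+s,u-s:u+s].min(2)
    th,b=cv2.threshold(sub,0,255,cv2.THRESH_OTSU); th=max(th,135); m[v-s:v+s,u-s:u+s]=(sub>th)*255
    cs,_=cv2.findContours(m,0,cv2.CHAIN_APPROX_NONE); c=max(cs,key=cv2.contourArea); h=cv2.convexHull(c).reshape(-1,2)
    P=np.array([cast(d,p,.010)[:2] for p in h]); (cx,cy),r=cv2.minEnclosingCircle(P.astype(np.float32)); e=cv2.fitEllipse(h)
    print(n,th,(cx,cy),2*r*1000,cast(d,e[0],.010)[:2].round(4),e[1])
crop=im[80:260,130:440]
cv2.imwrite("pics/crop.png",np.clip(cv2.resize(crop,None,fx=2.58,fy=2.58,interpolation=cv2.INTER_CUBIC)[:,:,::-1]*1.3,0,255))
print(-d["R"].T@d["t"])
E
```

```text
Traceback (most recent call last):
ValueError: max() iterable argument is empty
```

```bash
python3 - <<'E'
from h import *
d=np.load("top.npz"); im=d["pixels"]
print(im[142,225:250].min(1), im[142,205:225].min(1),im[198,215:262].min(1))
for n,(u,v),D in (("med",(237,142),108),("spare",(298,200),60),("large",(366,163),132),("small",(349,223),84)):
    s=26; m=np.zeros(im.shape[:2],np.uint8); sub=im[v-s:v+s,u-s:u+s].min(2)
    th=(np.percentile(sub,99 if n!="spare" else 97)+np.median(im[240:300,250:330].min(2)))/2; m[v-s:v+s,u-s:u+s]=(sub>th)*255
    cs,_=cv2.findContours(m,0,cv2.CHAIN_APPROX_NONE); c=min(cs,key=lambda c:-cv2.contourArea(c)); h=cv2.convexHull(c).reshape(-1,2)
    P=np.array([cast(d,p,.010)[:2] for p in h]); (cx,cy),r=cv2.minEnclosingCircle(P.astype(np.float32)); e=cv2.fitEllipse(h)
    print(n,th,(cx,cy),2*r*1000,cast(d,e[0],.010)[:2].round(4),e[1])
crop=im[80:260,130:440]
cv2.imwrite("pics/crop.png",np.clip(cv2.resize(crop,None,fx=2.58,fy=2.58,interpolation=cv2.INTER_CUBIC)[:,:,::-1]*1.6,0,255))
print(-d["R"].T@d["t"])
E
```

```text
[105 107 106 106 107 103 107  98  75  43  12   4   0  15  31  60  72  75
  77  80  90  94 100 100 106] [ 80  81  84  78  83  80  80  76  78  79  74  82  79  78  78  90  99 104
 105 107] [80 79 80 76 80 78 75 69 66 51 42 51 71 75 72 71 77 71 69 71 75 74 77 75
 77 71 73 73 76 67 78 72 74 69 77 77 74 75 76 71 54 49 55 54 58 56 52]
med 94.0 (0.6569714546203613, 0.11481183022260666) 106.13080114126205 [0.6564 0.115 ] (30.684236526489258, 31.650150299072266)
spare 90.95499999999993 (0.4695986211299896, -0.08769910782575607) 59.06277149915695 [ 0.4698 -0.0873] (17.352428436279297, 17.90909194946289)
large 94.5 (0.5936356782913208, -0.3084504008293152) 130.6486576795578 [ 0.593  -0.3085] (38.28849411010742, 39.07730484008789)
small 94.5 (0.3966028690338135, -0.25352761149406433) 81.61097019910812 [ 0.3966 -0.2536] (24.6923885345459, 25.399818420410156)
[ 0.26914601 -0.01943045  1.25762705][ WARN:0@0.146] global loadsave.cpp:1063 imwrite_ Unsupported depth image for selected encoder is fallbacked to CV_8U.
```

View pics/crop.png

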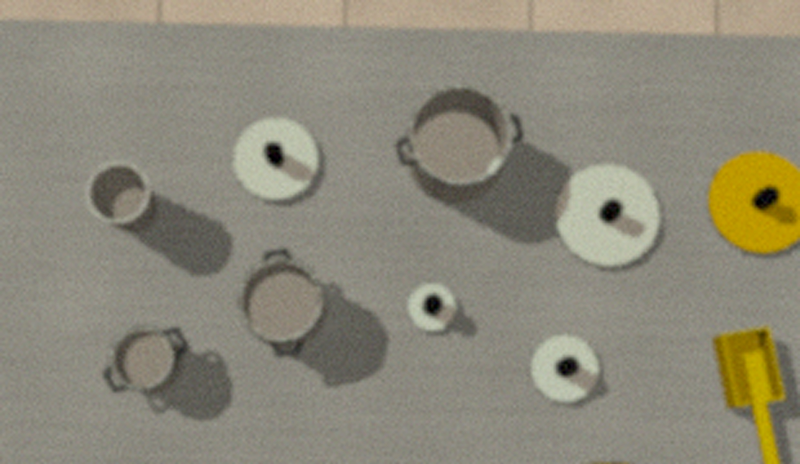

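The lid diameters measured as 106, 59, 131 and 82 mm, against 108, 60, 132 and 84 given, so each lid is identified. In the crop the pot rim centres are at about: large (460,137), medium (283,301), small (145,360). Next I turn these into positions and go over the pots with the wrist camera.

```bash
cat >> h.py <<'E'
def quatR(q):
    from scipy.spatial.transform import Rotation as S
    return S.from_quat([q[1],q[2],q[3],q[0]]).as_matrix()
def go(st,X):
    v=quatR(st["tcp_rot"]).T@(np.array(X)-st["eef_pos"])*100; print("shift cm",v.round(2),"of",np.linalg.norm(v).round(1)); return v
def wrist(name):
    from cell import manip,imaging
    s=manip.state(); d=imaging.get_image("wrist"); cv2.imwrite(f"pics/{name}.png",d["pixels"][:,:,::-1])
    R=quatR(s["tcp_rot"]); H=d["hand_eye"]; Rc=R@H[:3,:3]; c=R@H[:3,3]+s["eef_pos"]
    o=dict(pixels=d["pixels"],intrinsics=d["intrinsics"],R=Rc.T,t=-Rc.T@c); np.savez(name+".npz",**o); return s,o
E
python3 - <<'E'
from h import *
d=np.load("top.npz")
for n,p,z in (("large",(460,137),.09),("med",(283,301),.075),("small",(145,360),.06)):
    print(n,cast(d,(130+p[0]/2.58,80+p[1]/2.58),z))
s,o=wrist("w0")
print("K",o["intrinsics"],"cam centre",-o["R"].T@o["t"],s["eef_pos"],"view dir",o["R"][2])
E
```

```text
large [ 0.66148758 -0.11537156  0.09      ]
med [0.46017494 0.09068496 0.075     ]
small [0.38744941 0.25400769 0.06      ]
K [[311.78739629   0.         284.28936565]
 [  0.         311.78739629 215.14085094]
 [  0.           0.           1.        ]] cam centre [0.1191996  0.54297972 0.37253732] [0.19352419 0.51458398 0.25278145] view dir [ 0.29127493 -0.11072175 -0.9502103 ]
```

View pics/w0.png

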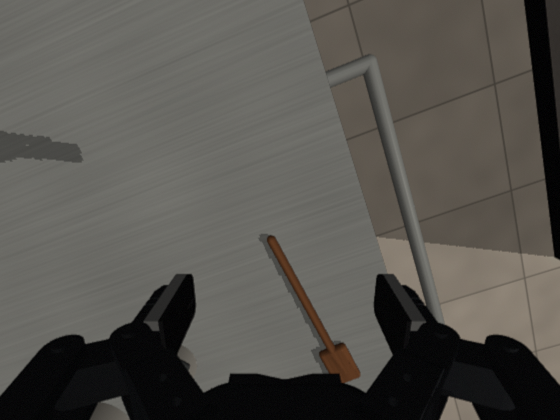

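The wrist view shows the spoon at about (310,310) with the fingers at the bottom, and the centre of the picture looks close to below the TCP. Next I go over the small pot.

```bash
python3 - <<'E'
from h import *; from cell import manip
s=manip.state()
go(s,[.37,.265,.26])
E
```

```text
shift cm [-25.3  -17.15  -0.7 ] of 30.6
```

Request:
move_arm --targets '[[[-5.0,-3.4,0],[0,0,0],8.54],[[-5.0,-3.4,0],[0,0,0],8.54],[[-5.0,-3.4,0],[0,0,0],8.54],[[-5.0,-3.4,0],[0,0,0],8.54],[[-5.0,-3.4,0],[0,0,0],8.54]]'

```text
t: 0.78
eef_pos: [0.3685, 0.2659, 0.2533]
tcp_rot: [0.0, 0.179, 0.984, 0.0]
ft_force: [-0.1, 0.5, -0.6]
finger_gap: 0.0854
```

Request:
move_arm --targets '[[[0,0,0],[0,0,0],8.54],[[0,0,0],[0,0,0],8.54]]'

```text
t: 1.02
eef_pos: [0.3675, 0.2678, 0.2532]
tcp_rot: [-0.0, 0.179, 0.984, 0.0]
ft_force: [-0.7, 0.1, 0.7]
finger_gap: 0.0854
```

```bash
python3 - <<'E'
from h import *
s,o=wrist("w1"); print(s["eef_pos"],s["tcp_rot"],proj(o,[[.3874,.254,.06]]), s["qd"].max())
E
```

```text
[0.3675223  0.26777834 0.25321183] [-2.87894338e-04  1.79202406e-01  9.83812184e-01  2.80779650e-05] [[278.44920963 215.54763706]] 0.03334082513918683
```

View pics/w1.png

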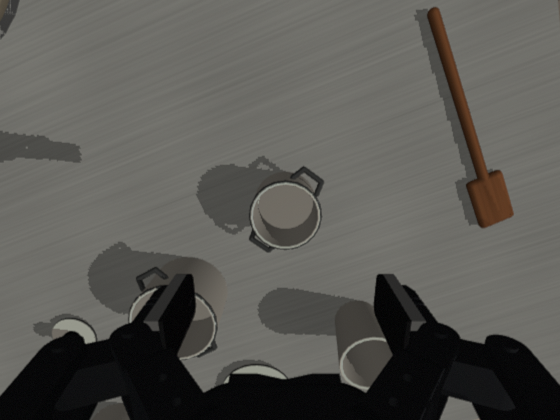

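The small pot's rim shows clearly as a bright ring spanning about 250–321 in u and 180–249 in v, centred near (285.5,214.5). I'll fit the rim on its plane.

```bash
cat >> h.py <<'E'
def rim(o,c,r,z,win=.010):
    "fit bright lip ring on plane z"
    from scipy.optimize import least_squares
    g=cv2.GaussianBlur(cv2.cvtColor(o["pixels"],cv2.COLOR_RGB2GRAY),(3,3),0).astype(np.float32)
    c=np.array(c[:2],float); th=np.radians(np.arange(0,360,3)); rho=np.arange(r-win,r+win,.0004)
    for k in range(4):
        P=np.stack([c[0]+np.outer(np.cos(th),rho),c[1]+np.outer(np.sin(th),rho),np.full((len(th),len(rho)),z)],-1)
        uv=proj(o,P.reshape(-1,3)).astype(np.float32); v=cv2.remap(g,uv[:,0].reshape(len(th),-1),uv[:,1].reshape(len(th),-1),cv2.INTER_LINEAR)
        i=v.argmax(1); ok=(v.max(1)-np.median(v,1)>8)&(i>2)&(i<len(rho)-3); Q=P[np.arange(len(th)),i][ok][:,:2]
        f=least_squares(lambda p:np.hypot(*(Q-p[:2]).T)-p[2],[*c,r],loss="soft_l1",f_scale=.0008); c=f.x[:2]
    e=np.hypot(*(Q-c).T)-f.x[2]; print("rim",c.round(4),"r mm",(f.x[2]*1e3).round(2),"n",len(Q),"med err mm",(np.median(abs(e))*1e3).round(2)); return f.x
E
python3 - <<'E'
from h import *
o=dict(np.load("w1.npz"))
rim(o,cast(o,(285.5,214.5),.06),.0363,.06)
E
```

```text
rim [0.3908 0.2603] r mm 35.21 n 120 med err mm 0.12
```

```bash
python3 - <<'E'
from h import *; from cell import manip
d=np.load("top.npz"); print((proj(d,[[.3908,.2603,.06]])-[130,80])*2.58)
try: rim(dict(d),(.39,.258),.0363,.06)
except Exception as e: print(e)
go(manip.state(),[.445,.10,.253])
E
```

```text
[[139.88093674 357.07828373]]
rim [0.3749 0.2798] r mm 36.3 n 0 med err mm nan
shift cm [-13.19 -13.02   0.02] of 18.5
  return _methods._mean(a, axis=axis, dtype=dtype,
  ret = ret.dtype.type(ret / rcount)
```

Request:
move_arm --targets '[[[-4.4,-4.3,0],[0,0,0],8.54],[[-4.4,-4.3,0],[0,0,0],8.54],[[-4.4,-4.4,0],[0,0,0],8.54],[[0,0,0],[0,0,0],8.54],[[0,0,0],[0,0,0],8.54]]'

```text
t: 1.7
eef_pos: [0.445, 0.1008, 0.2532]
tcp_rot: [-0.0, 0.178, 0.984, 0.0]
ft_force: [-0.4, -0.1, 0.0]
finger_gap: 0.0855
```

```bash
python3 - <<'E'
from h import *
s,o=wrist("w2"); print(s["eef_pos"],abs(s["qd"]).max())
rim(o,(.462,.095),.0483,.075)
go(s,[.635,-.11,.285])
print(proj(o,[[.462,.095,.075],[.6567,.115,.01]]))
E
```

```text
[0.44501492 0.10079242 0.25320259] 0.023595146310237965
rim [0.4625 0.096 ] r mm 47.25 n 118 med err mm 0.25
shift cm [-25.18 -13.08  -3.2 ] of 28.6
[[284.49477291 215.02089153]
 [347.50345842 321.23777057]]
```

Request:
move_arm --targets '[[[-5.0,-2.6,-0.6],[0,0,0],8.54],[[-5.0,-2.6,-0.6],[0,0,0],8.54],[[-5.0,-2.6,-0.6],[0,0,0],8.54],[[-5.1,-2.6,-0.7],[0,0,0],8.54],[[-5.1,-2.7,-0.7],[0,0,0],8.54]]'

```text
t: 2.38
eef_pos: [0.6366, -0.1105, 0.2857]
tcp_rot: [0.0, 0.177, 0.984, 0.0]
ft_force: [-0.0, 0.1, 1.1]
finger_gap: 0.0854
```

Request:
move_arm --targets '[[[0,0,0],[0,0,0],8.54],[[0,0,0],[0,0,0],8.54]]'

```text
t: 2.62
eef_pos: [0.6352, -0.1096, 0.2851]
tcp_rot: [-0.0, 0.178, 0.984, 0.0]
ft_force: [0.9, 0.3, -0.2]
finger_gap: 0.0857
```

```bash
python3 - <<'E'
from h import *
s,o=wrist("w3"); print(s["eef_pos"],abs(s["qd"]).max())
rim(o,(.662,-.112),.0603,.09)
go(s,[.57,-.30,.22])
print(proj(o,[[.662,-.112,.09],[.593,-.3085,.01]]))
E
```

```text
[ 0.6351532  -0.10962396  0.28507797] 0.021778906595552417
rim [ 0.666  -0.1142] r mm 59.28 n 113 med err mm 0.2
shift cm [ -0.56 -20.12   6.5 ] of 21.1
[[290.67979186 217.31885508]
 [130.82914985 200.91635386]]
```

View pics/w3.png

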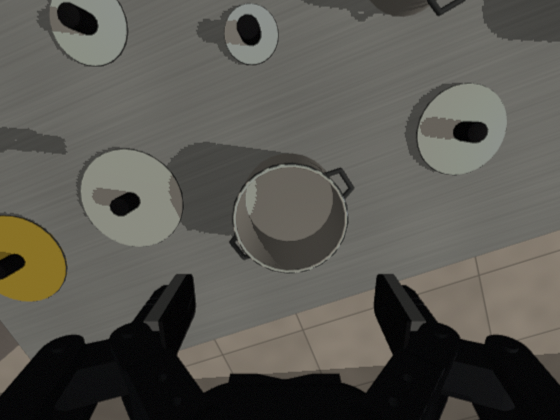

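This view shows the large pot's rim centred near (291,218). The lids are at: large (131,197), medium (461,129), spare (251,33), small (90,28). I'll measure the lids here to compare the two cameras.

```bash
cat >> h.py <<'E'
def lid(o,uv,s,z=.010):
    g=cv2.cvtColor(o["pixels"],cv2.COLOR_RGB2GRAY); u,v=map(int,uv); m=np.zeros_like(g)
    y,x=max(v-s,0),max(u-s,0); sub=g[y:v+s,x:u+s]; th,b=cv2.threshold(sub,0,255,cv2.THRESH_OTSU); m[y:v+s,x:u+s]=b
    c=max(cv2.findContours(m,0,cv2.CHAIN_APPROX_NONE)[0],key=cv2.contourArea); h=cv2.convexHull(c).reshape(-1,2)
    P=np.array([cast(o,p,z)[:2] for p in h]); A=np.c_[2*P,np.ones(len(P))]; q=np.linalg.lstsq(A,(P**2).sum(1),rcond=None)[0]
    r=np.sqrt(q[2]+q[0]**2+q[1]**2); print("lid",q[:2].round(4),"dia mm",(2e3*r).round(1),"resid",(1e3*np.abs(np.hypot(*(P-q[:2]).T)-r).max()).round(2)); return q[:2]
E
python3 - <<'E'
from h import *
o=dict(np.load("w3.npz"))
lid(o,(131,197),60); lid(o,(461,129),60)
E
```

```text
lid [ 0.5925 -0.3073] dia mm 130.9 resid 0.84
lid [0.6612 0.1132] dia mm 204.5 resid 9.73
```

```bash
python3 - <<'E'
from h import *; from cell import manip
go(manip.state(),[.5925,-.3073,.13])
E
```

```text
shift cm [ -2.95 -20.02  15.54] of 25.5
```

Request:
move_arm --targets '[[[-0.6,-4.0,3.1],[0,0,0],8.54],[[-0.6,-4.0,3.1],[0,0,0],8.54],[[-0.6,-4.0,3.1],[0,0,0],8.54],[[-0.6,-4.0,3.1],[0,0,0],8.54],[[-0.55,-4.0,3.1],[0,0,0],8.54]]'

```text
t: 3.3
eef_pos: [0.5923, -0.3085, 0.1303]
tcp_rot: [0.0, 0.178, 0.984, -0.0]
ft_force: [0.5, 0.5, 0.9]
finger_gap: 0.0857
```

Request:
move_arm --targets '[[[0,0,0],[0,0,0],6],[[0,0,0],[0,0,0],6],[[0,0,0],[0,0,0],6]]'

```text
t: 3.68
eef_pos: [0.5933, -0.3079, 0.1319]
tcp_rot: [0.001, 0.178, 0.984, -0.0]
ft_force: [0.1, 0.3, 0.2]
finger_gap: 0.0599
```

```bash
python3 - <<'E'
from h import *
s,o=wrist("w4"); print(s["eef_pos"],abs(s["qd"]).max(),s["finger_gap"])
print(proj(o,[[.5925,-.3073,.01],[.5925,-.3073,.044]]))
E
```

```text
[ 0.59328424 -0.30790631  0.13186455] 0.006129987349638419 0.059860263202755136
[[284.37325495 214.0874529 ]
 [284.36638816 228.93955347]]
```

View pics/w4.png

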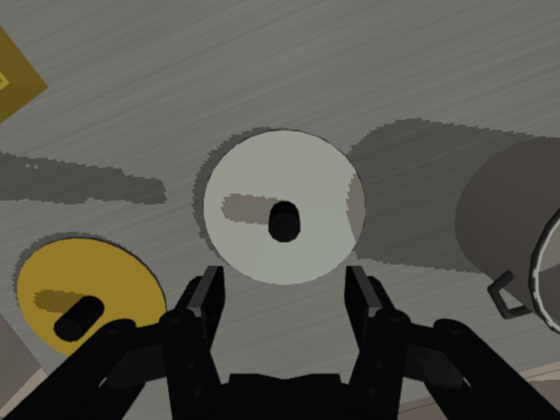

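The lid is centred near (285,207) and its knob near (285,222), between the fingers in u.

```bash
python3 - <<'E'
from h import *; from cell import manip
o=dict(np.load("w4.npz"))
c=lid(o,(285,207),95); g=cv2.cvtColor(o["pixels"],cv2.COLOR_RGB2GRAY)
sub=(g[195:245,262:308]<35).astype(np.uint8); ys,xs=np.nonzero(sub); print("knob u",262+xs.min(),262+xs.max(),"v",195+ys.min(),195+ys.max())
print(cast(o,(285,195+ys.min()),.01)[:2],cast(o,(285,195+ys.max()),.044)[:2])
go(manip.state(),[*c,.037])
E
```

```text
lid [ 0.5888 -0.3058] dia mm 204.9 resid 1.92
knob u 269 299 v 201 241
[ 0.58231265 -0.30295673] [ 0.60135966 -0.31012247]
shift cm [0.51 0.06 9.47] of 9.5
```

```bash
sed -i 's/th,b=cv2.threshold(sub,0,255,cv2.THRESH_OTSU); m/th=cv2.threshold(sub[sub>70],0,255,cv2.THRESH_OTSU)[0]; b=(sub>th).astype(np.uint8)*255; m/' h.py; python3 - <<'E'
from h import *; from cell import manip
o=dict(np.load("w4.npz"))
c=lid(o,(285,207),85)
go(manip.state(),[*c,.037])
o=dict(np.load("w3.npz")); lid(o,(131,197),60);lid(o,(461,129),60)
E
```

```text
lid [ 0.5921 -0.3074] dia mm 131.0 resid 0.48
shift cm [0.15 0.03 9.47] of 9.5
lid [ 0.5924 -0.3072] dia mm 130.6 resid 0.67
lid [0.6559 0.1149] dia mm 106.8 resid 0.44
```

Request:
move_arm --targets '[[[0.15,0,3.0],[0,0,0],6],[[0,0,3.0],[0,0,0],6],[[0,0,2.0],[0,0,0],6],[[0,0,1.4],[0,0,0],6],[[0,0,0],[0,0,0],6]]'

```text
t: 4.35
eef_pos: [0.5911, -0.3084, 0.036]
tcp_rot: [-0.0, 0.179, 0.984, 0.0]
ft_force: [0.5, 0.1, 0.1]
finger_gap: 0.0601
```

Request:
move_arm --targets '[[[0,0,0],[0,0,0],0],[[0,0,0],[0,0,0],0],[[0,0,0],[0,0,0],0],[[0,0,0],[0,0,0],0],[[0,0,0],[0,0,0],0]]'

```text
t: 4.97
eef_pos: [0.5916, -0.3091, 0.0376]
tcp_rot: [0.001, 0.179, 0.984, -0.0]
ft_force: [-1.1, 2.1, 6.0]
finger_gap: 0.0222
```

Request:
move_arm --targets '[[[0,0,-1.0],[0,0,0],0],[[0,0,-3.0],[0,0,0],0],[[0,0,-4.0],[0,0,0],0],[[0,0,-4.0],[0,0,0],0],[[0,0,-2.0],[0,0,0],0]]'

```text
t: 5.6
eef_pos: [0.5913, -0.3092, 0.1792]
tcp_rot: [0.001, 0.179, 0.984, -0.001]
ft_force: [0.5, -0.9, -2.4]
finger_gap: 0.0224
```

Request:
move_arm --targets '[[[0,0,0],[0,0,0],0],[[0,0,0],[0,0,0],0]]'

```text
t: 5.85
eef_pos: [0.5906, -0.3086, 0.175]
tcp_rot: [-0.001, 0.179, 0.984, 0.001]
ft_force: [-0.3, -0.2, -2.2]
finger_gap: 0.0222
```

```bash
python3 - <<'E'
from h import *
s,o=wrist("w5"); print(s["eef_pos"],s["ft_force"],s["finger_gap"])
lid(o,(285,235),125,.010+s["eef_pos"][2]-.0376)
go(s,[.666,-.1142,s["eef_pos"][2]])
E
```

```text
[ 0.5905959  -0.30864435  0.17499237] [-0.33626602 -0.15757988 -2.22418437] 0.022211256594701367
lid [ 0.587  -0.3063] dia mm 125.2 resid 11.58
shift cm [-2.100e-01  2.085e+01  1.000e-02] of 20.9
```

View pics/w5.png

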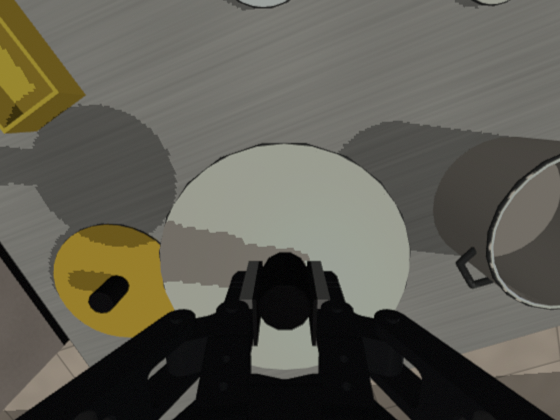

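The lid is held level: its disc spans u 161–410, centred on the jaws. The wrist reads 2.2 N, which matches about 200 g. Next I carry it over the large pot.

Request:
move_arm --targets '[[[0,3.0,0],[0,0,0],0],[[-0.1,5.0,0],[0,0,0],0],[[-0.1,5.5,0],[0,0,0],0],[[0,4.8,0],[0,0,0],0],[[0,2.5,0],[0,0,0],0]]'

```text
t: 6.52
eef_pos: [0.6664, -0.1122, 0.1749]
tcp_rot: [-0.001, 0.178, 0.984, 0.0]
ft_force: [-0.4, -0.8, -2.2]
finger_gap: 0.0221
```

Request:
move_arm --targets '[[[0,0,0],[0,0,0],0],[[0,0,0],[0,0,0],0],[[0,0,0],[0,0,0],0]]'

```text
t: 6.9
eef_pos: [0.6658, -0.1161, 0.176]
tcp_rot: [-0.0, 0.18, 0.984, -0.0]
ft_force: [0.9, -0.2, -1.2]
finger_gap: 0.0222
```

```bash
python3 - <<'E'
from h import *; from cell import manip
s=manip.state(); print(s["ft_force"]); go(s,[.666,-.1142,.084+.0376])
E
```

```text
[ 0.93583986 -0.15139614 -1.17491601]
shift cm [0.05 0.19 5.44] of 5.4
```

Request:
move_arm --targets '[[[0,0.15,1.5],[0,0,0],0],[[0,0,1.5],[0,0,0],0],[[0,0,1.0],[0,0,0],0],[[0,0,0.7],[0,0,0],0],[[0,0,0],[0,0,0],0]]'

```text
t: 7.52
eef_pos: [0.6666, -0.1135, 0.1287]
tcp_rot: [-0.0, 0.179, 0.984, 0.0]
ft_force: [0.2, -0.4, -2.5]
finger_gap: 0.0222
```

Request:
move_arm --targets '[[[0,0,0.3],[0,0,0],0],[[0,0,0.2],[0,0,0],0],[[0,0,0.1],[0,0,0],0],[[0,0,0],[0,0,0],0]]'

```text
t: 8.02
eef_pos: [0.6667, -0.1135, 0.1234]
tcp_rot: [0.0, 0.179, 0.984, -0.0]
ft_force: [0.4, 0.2, -2.2]
finger_gap: 0.0224
```

Request:
move_arm --targets '[[[0,0,0.15],[0,0,0],0],[[0,0,0.1],[0,0,0],0],[[0,0,0],[0,0,0],0]]'

```text
t: 8.4
eef_pos: [0.6668, -0.1136, 0.1216]
tcp_rot: [0.0, 0.179, 0.984, -0.0]
ft_force: [-2.3, 1.3, 4.9]
finger_gap: 0.0224
```

Request:
move_arm --targets '[[[0,0,0],[0,0,0],4.5],[[0,0,0],[0,0,0],6],[[0,0,0],[0,0,0],6.5],[[0,0,-3],[0,0,0],6.5],[[0,0,-5],[0,0,0],6.5]]'

```text
t: 9.02
eef_pos: [0.6661, -0.1134, 0.2]
tcp_rot: [-0.002, 0.179, 0.984, 0.0]
ft_force: [1.1, 0.1, 0.1]
finger_gap: 0.0649
```

Request:
move_arm --targets '[[[0,0,-5],[0,0,0],8.54],[[0,0,-3],[0,0,0],8.54],[[0,0,0],[0,0,0],8.54],[[0,0,0],[0,0,0],8.54]]'

```text
t: 9.52
eef_pos: [0.6664, -0.1134, 0.2793]
tcp_rot: [-0.001, 0.179, 0.984, 0.0]
ft_force: [0.3, 0.2, -0.1]
finger_gap: 0.0854
```

```bash
python3 - <<'E'
from h import *
s,o=wrist("w6"); print(s["eef_pos"]); uv=proj(o,[[.666,-.1142,.094]])[0]; print(uv)
lid(o,uv,95,.094)
go(s,[.3965,-.2533,.25]); go(s,[.3965,-.2533,.13])
E
```

```text
[ 0.6664363  -0.11342837  0.27925476]
[283.13877374 196.11956581]
lid [ 0.6671 -0.1131] dia mm 130.8 resid 0.54
shift cm [ 20.33 -22.6    2.98] of 30.5
shift cm [ 20.3  -22.59  14.97] of 33.9
```

View pics/w6.png

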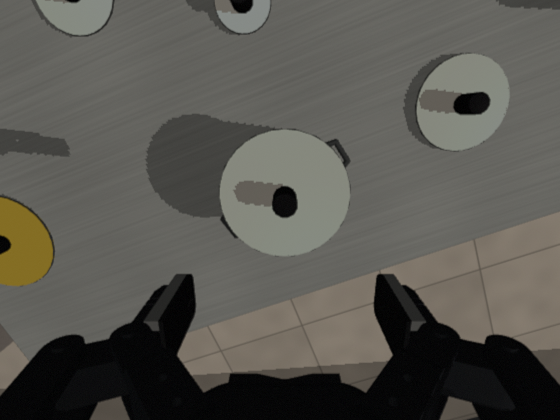

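The large lid is seated flat: it fits at diameter 130.8 mm on the seated plane, about 1.6 mm from the pot centre measured earlier, and the ears stick out on both sides. The medium lid is nearest (461,102), so it comes next.

```bash
python3 - <<'E'
from h import *; from cell import manip
o=dict(np.load("w6.npz")); c=lid(o,(461,102),60)
go(manip.state(),[*c,.13])
E
```

```text
lid [0.6558 0.115 ] dia mm 106.7 resid 0.43
shift cm [ 8.99 21.01 14.92] of 27.3
```

Request:
move_arm --targets '[[[1.8,4.2,1.5],[0,0,0],6],[[1.8,4.2,3.3],[0,0,0],6],[[1.8,4.2,3.4],[0,0,0],6],[[1.8,4.2,3.4],[0,0,0],6],[[1.8,4.2,3.3],[0,0,0],6]]'

```text
t: 10.2
eef_pos: [0.6555, 0.1161, 0.1293]
tcp_rot: [-0.001, 0.179, 0.984, -0.0]
ft_force: [0.5, -0.1, -0.3]
finger_gap: 0.0599
```

Request:
move_arm --targets '[[[0,0,0],[0,0,0],6],[[0,0,0],[0,0,0],6]]'

```text
t: 10.45
eef_pos: [0.6564, 0.1143, 0.1314]
tcp_rot: [-0.0, 0.179, 0.984, -0.0]
ft_force: [-0.2, -0.1, 1.9]
finger_gap: 0.0598
```

```bash
python3 - <<'E'
from h import *
s,o=wrist("w7"); print(s["eef_pos"],s["finger_gap"]); uv=proj(o,[[.6558,.115,.01]])[0]
c=lid(o,uv,80); go(s,[*c,.0375])
E
```

```text
[0.65643706 0.11428309 0.13140764] 0.05982201687474165
lid [0.6558 0.115 ] dia mm 106.9 resid 0.29
shift cm [0.08 0.05 9.39] of 9.4
```

Request:
move_arm --targets '[[[0.05,0,3.0],[0,0,0],6],[[0,0,3.0],[0,0,0],6],[[0,0,2.0],[0,0,0],6],[[0,0,1.3],[0,0,0],6],[[0,0,0],[0,0,0],6]]'

```text
t: 11.12
eef_pos: [0.656, 0.1142, 0.0386]
tcp_rot: [-0.0, 0.179, 0.984, -0.0]
ft_force: [-0.3, 0.3, -0.1]
finger_gap: 0.0596
```

Request:
move_arm --targets '[[[0,0,0],[0,0,0],0],[[0,0,0],[0,0,0],0],[[0,0,0],[0,0,0],0],[[0,0,0],[0,0,0],0],[[0,0,0],[0,0,0],0]]'

```text
t: 11.75
eef_pos: [0.6565, 0.1148, 0.04]
tcp_rot: [0.001, 0.179, 0.984, 0.0]
ft_force: [-1.4, -0.4, 5.6]
finger_gap: 0.0222
```

Request:
move_arm --targets '[[[0,0,-1.0],[0,0,0],0],[[0,0,-3.0],[0,0,0],0],[[0,0,-4.0],[0,0,0],0],[[0,0,-4.0],[0,0,0],0],[[0,0,-2.0],[0,0,0],0]]'

```text
t: 12.38
eef_pos: [0.6563, 0.115, 0.1818]
tcp_rot: [0.002, 0.179, 0.984, 0.0]
ft_force: [0.3, 0.4, -2.4]
finger_gap: 0.0222
```

Request:
move_arm --targets '[[[0,0,0],[0,0,0],0],[[0,0,0],[0,0,0],0]]'

```text
t: 12.62
eef_pos: [0.6554, 0.1149, 0.1776]
tcp_rot: [-0.001, 0.179, 0.984, -0.0]
ft_force: [0.8, -0.4, -2.6]
finger_gap: 0.0222
```

```bash
python3 - <<'E'
from h import *; from cell import manip
s=manip.state(); print(s["ft_force"],s["eef_pos"]); go(s,[.4625,.096,s["eef_pos"][2]])
E
```

```text
[ 0.76065567 -0.40509363 -2.58415817] [0.65541334 0.11489585 0.17755007]
shift cm [17.39 -8.56  0.04] of 19.4
```

Request:
move_arm --targets '[[[2.6,-1.2,0],[0,0,0],0],[[4.0,-2.0,0],[0,0,0],0],[[4.4,-2.2,0],[0,0,0],0],[[4.0,-2.0,0],[0,0,0],0],[[2.4,-1.2,0],[0,0,0],0]]'

```text
t: 13.25
eef_pos: [0.4603, 0.0957, 0.1778]
tcp_rot: [-0.001, 0.179, 0.984, -0.0]
ft_force: [0.7, -0.6, -1.7]
finger_gap: 0.0222
```

Request:
move_arm --targets '[[[0,0,0],[0,0,0],0],[[0,0,0],[0,0,0],0],[[0,0,0],[0,0,0],0]]'

```text
t: 13.62
eef_pos: [0.4635, 0.0956, 0.1784]
tcp_rot: [-0.0, 0.179, 0.984, -0.0]
ft_force: [0.3, 0.6, -0.7]
finger_gap: 0.0221
```

```bash
python3 - <<'E'
from h import *; from cell import manip
s=manip.state(); print(s["ft_force"]); go(s,[.4625,.096,.109])
E
```

```text
[ 0.30666366  0.57225517 -0.71020099]
shift cm [ 0.11 -0.    6.94] of 6.9
```

Request:
move_arm --targets '[[[0.1,0,1.8],[0,0,0],0],[[0,0,1.8],[0,0,0],0],[[0,0,1.4],[0,0,0],0],[[0,0,0.9],[0,0,0],0],[[0,0,0],[0,0,0],0]]'

```text
t: 14.25
eef_pos: [0.462, 0.096, 0.1193]
tcp_rot: [-0.001, 0.179, 0.984, -0.0]
ft_force: [1.1, 0.8, -1.5]
finger_gap: 0.0223
```

Request:
move_arm --targets '[[[0,0,0.4],[0,0,0],0],[[0,0,0.2],[0,0,0],0],[[0,0,0.1],[0,0,0],0],[[0,0,0],[0,0,0],0]]'

```text
t: 14.75
eef_pos: [0.4619, 0.096, 0.1129]
tcp_rot: [0.0, 0.179, 0.984, -0.0]
ft_force: [-0.6, 0.1, -1.9]
finger_gap: 0.0222
```

Request:
move_arm --targets '[[[0,0,0.2],[0,0,0],0],[[0,0,0.1],[0,0,0],0],[[0,0,0.05],[0,0,0],0],[[0,0,0],[0,0,0],0]]'

```text
t: 15.25
eef_pos: [0.4619, 0.096, 0.1093]
tcp_rot: [-0.0, 0.179, 0.984, -0.0]
ft_force: [-0.2, 0.6, -1.9]
finger_gap: 0.0222
```

Request:
move_arm --targets '[[[0,0,0.1],[0,0,0],0],[[0,0,0],[0,0,0],0]]'

```text
t: 15.5
eef_pos: [0.4619, 0.096, 0.109]
tcp_rot: [0.0, 0.179, 0.984, 0.0]
ft_force: [-2.5, 0.7, 6.9]
finger_gap: 0.0224
```

Contact came at the expected height, so I release.

Request:
move_arm --targets '[[[0,0,0],[0,0,0],4.5],[[0,0,0],[0,0,0],6],[[0,0,0],[0,0,0],6.5],[[0,0,-3],[0,0,0],6.5],[[0,0,-5],[0,0,0],6.5]]'

```text
t: 16.12
eef_pos: [0.4612, 0.096, 0.1882]
tcp_rot: [-0.002, 0.179, 0.984, -0.0]
ft_force: [0.1, 0.6, 0.5]
finger_gap: 0.065
```

Request:
move_arm --targets '[[[0,0,-5],[0,0,0],8.54],[[0,0,-3],[0,0,0],8.54],[[0,0,0],[0,0,0],8.54],[[0,0,0],[0,0,0],8.54]]'

```text
t: 16.62
eef_pos: [0.4615, 0.096, 0.2673]
tcp_rot: [-0.001, 0.179, 0.984, -0.0]
ft_force: [0.2, -0.1, -1.0]
finger_gap: 0.0855
```

```bash
python3 - <<'E'
from h import *
s,o=wrist("w8"); print(s["eef_pos"]); lid(o,proj(o,[[.4625,.096,.079]])[0],80,.079)
go(s,[.3965,-.2533,.26])
E
```

```text
[0.4614753  0.0960159  0.26728038]
lid [0.4616 0.0966] dia mm 106.8 resid 0.47
shift cm [ -6.22 -34.98   0.74] of 35.5
```

View pics/w8.png

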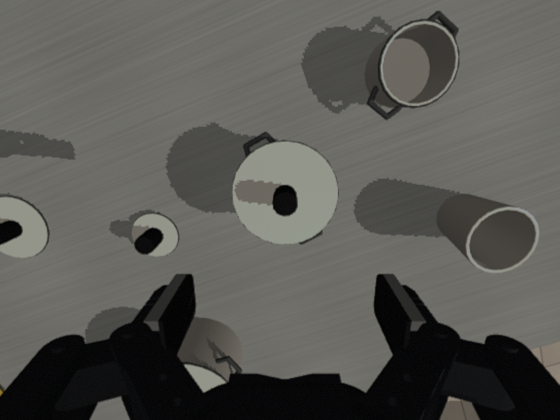

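The medium lid (285,192) is on its pot: diameter 106.8 mm on the seated plane, within 1.1 mm of the pot centre. The small pot is at (419,63) and the cup at (502,240), both undisturbed. Next is the small lid.

Request:
move_arm --targets '[[[-1.0,-5.8,0],[0,0,0],8.54],[[-1.0,-5.8,0],[0,0,0],8.54],[[-1.0,-5.8,0],[0,0,0],8.54],[[-1.0,-5.8,0],[0,0,0],8.54],[[-1.0,-5.8,0],[0,0,0],7]]'

```text
t: 17.3
eef_pos: [0.4057, -0.1947, 0.2672]
tcp_rot: [-0.001, 0.179, 0.984, 0.001]
ft_force: [1.0, 0.1, -0.1]
finger_gap: 0.0707
```

Request:
move_arm --targets '[[[-1.0,-5.7,2.0],[0,0,0],6],[[0,0,4.0],[0,0,0],6],[[0,0,5.0],[0,0,0],6],[[0,0,2.0],[0,0,0],6],[[0,0,0],[0,0,0],6]]'

```text
t: 17.92
eef_pos: [0.3951, -0.2492, 0.1365]
tcp_rot: [-0.002, 0.179, 0.984, 0.002]
ft_force: [-0.6, 1.2, 0.7]
finger_gap: 0.0597
```

```bash
python3 - <<'E'
from h import *
s,o=wrist("w9"); print(s["eef_pos"],s["finger_gap"],abs(s["qd"]).max()); uv=proj(o,[[.3966,-.2533,.01]])[0]
c=lid(o,uv,70); go(s,[*c,.0375])
E
```

```text
[ 0.39508753 -0.24919577  0.1364534 ] 0.05969867320141449 0.04927793257225478
lid [ 0.3956 -0.2529] dia mm 82.9 resid 0.54
shift cm [-0.23 -0.35  9.89] of 9.9
```

Request:
move_arm --targets '[[[-0.15,-0.3,3.0],[0,0,0],6],[[0,0,3.0],[0,0,0],6],[[0,0,1.5],[0,0,0],6],[[0,0,0],[0,0,0],6],[[0,0,0],[0,0,0],6]]'

```text
t: 18.6
eef_pos: [0.3967, -0.2536, 0.0644]
tcp_rot: [0.001, 0.179, 0.984, -0.001]
ft_force: [1.0, -0.3, 0.7]
finger_gap: 0.06
```

```bash
python3 - <<'E'
from h import *; from cell import manip
go(manip.state(),[.3956,-.2529,.038])
E
```

```text
shift cm [0.13 0.03 2.64] of 2.6
```

Request:
move_arm --targets '[[[0.1,0,1.4],[0,0,0],6],[[0,0,1.0],[0,0,0],6],[[0,0,0],[0,0,0],6]]'

```text
t: 18.98
eef_pos: [0.3953, -0.2529, 0.0393]
tcp_rot: [-0.0, 0.179, 0.984, 0.0]
ft_force: [-0.0, 0.0, 0.6]
finger_gap: 0.0601
```

Request:
move_arm --targets '[[[0,0,0],[0,0,0],0],[[0,0,0],[0,0,0],0],[[0,0,0],[0,0,0],0],[[0,0,0],[0,0,0],0],[[0,0,0],[0,0,0],0]]'

```text
t: 19.6
eef_pos: [0.3954, -0.2531, 0.04]
tcp_rot: [0.0, 0.179, 0.984, -0.0]
ft_force: [-0.8, 1.5, 4.7]
finger_gap: 0.0224
```

Request:
move_arm --targets '[[[0,0,-1.0],[0,0,0],0],[[0,0,-3.0],[0,0,0],0],[[0,0,-4.0],[0,0,0],0],[[0,0,-5.0],[0,0,0],0],[[0,0,-4.0],[0,0,0],0]]'

```text
t: 20.23
eef_pos: [0.3952, -0.2527, 0.2119]
tcp_rot: [0.001, 0.179, 0.984, -0.0]
ft_force: [0.9, -0.7, -1.3]
finger_gap: 0.0224
```

Request:
move_arm --targets '[[[0,0,-2.0],[0,0,0],0],[[0,0,0],[0,0,0],0],[[0,0,0],[0,0,0],0]]'

```text
t: 20.6
eef_pos: [0.3949, -0.2525, 0.2285]
tcp_rot: [-0.001, 0.179, 0.984, 0.0]
ft_force: [0.9, -0.8, -1.5]
finger_gap: 0.0218
```

```bash
python3 - <<'E'
from h import *; from cell import manip
s=manip.state(); print(s["ft_force"],s["eef_pos"]); go(s,[.3908,.2603,s["eef_pos"][2]])
E
```

```text
[ 0.86328141 -0.78924731 -1.50315245] [ 0.39490053 -0.25250114  0.2285083 ]
shift cm [18.44 47.85  0.06] of 51.3
```

Request:
move_arm --targets '[[[1.1,2.9,0],[0,0,0],0],[[1.8,4.7,0],[0,0,0],0],[[1.9,5.0,0],[0,0,0],0],[[1.9,5.0,0],[0,0,0],0],[[1.9,5.0,0],[0,0,0],0]]'

```text
t: 21.22
eef_pos: [0.3937, -0.0094, 0.2284]
tcp_rot: [-0.001, 0.179, 0.984, 0.0]
ft_force: [1.8, 0.3, -1.2]
finger_gap: 0.0225
```

Request:
move_arm --targets '[[[1.9,5.0,0],[0,0,0],0],[[1.9,5.0,0],[0,0,0],0],[[1.9,5.0,0],[0,0,0],0],[[1.9,5.0,0],[0,0,0],0],[[1.5,3.5,0],[0,0,0],0]]'

```text
t: 21.85
eef_pos: [0.3911, 0.2429, 0.2281]
tcp_rot: [-0.001, 0.178, 0.984, -0.001]
ft_force: [-0.3, -0.3, -1.1]
finger_gap: 0.0225
```

Request:
move_arm --targets '[[[0.7,1.75,0],[0,0,0],0],[[0,0,0],[0,0,0],0],[[0,0,0],[0,0,0],0],[[0,0,0],[0,0,0],0]]'

```text
t: 22.35
eef_pos: [0.3916, 0.259, 0.2291]
tcp_rot: [-0.0, 0.18, 0.984, -0.0]
ft_force: [-0.4, 1.2, -0.6]
finger_gap: 0.0218
```

```bash
python3 - <<'E'
from h import *; from cell import manip
s=manip.state(); print(s["ft_force"],abs(s["qd"]).max()); go(s,[.3908,.2603,.094])
E
```

```text
[-0.41904794  1.17181526 -0.62454764] 0.004540959800182067
shift cm [ 0.12  0.1  13.51] of 13.5
```

Request:
move_arm --targets '[[[0.1,0.1,3.0],[0,0,0],0],[[0,0,4.0],[0,0,0],0],[[0,0,3.0],[0,0,0],0],[[0,0,1.8],[0,0,0],0],[[0,0,0.6],[0,0,0],0]]'

```text
t: 22.98
eef_pos: [0.3908, 0.2604, 0.1046]
tcp_rot: [-0.001, 0.179, 0.984, -0.0]
ft_force: [0.8, 0.1, -1.1]
finger_gap: 0.0221
```

Request:
move_arm --targets '[[[0,0,0],[0,0,0],0],[[0,0,0.3],[0,0,0],0],[[0,0,0.2],[0,0,0],0],[[0,0,0],[0,0,0],0]]'

```text
t: 23.48
eef_pos: [0.391, 0.2611, 0.1004]
tcp_rot: [0.0, 0.179, 0.984, 0.0]
ft_force: [-0.6, 0.0, -1.0]
finger_gap: 0.0225
```

Request:
move_arm --targets '[[[0,0,0.3],[0,0,0],0],[[0,0,0.15],[0,0,0],0],[[0,0,0.1],[0,0,0],0],[[0,0,0],[0,0,0],0]]'

```text
t: 23.98
eef_pos: [0.3909, 0.261, 0.0948]
tcp_rot: [-0.0, 0.179, 0.984, -0.0]
ft_force: [0.7, -0.6, -0.1]
finger_gap: 0.0221
```

Request:
move_arm --targets '[[[0,0,0.1],[0,0,0],0],[[0,0,0],[0,0,0],0]]'

```text
t: 24.22
eef_pos: [0.391, 0.2611, 0.094]
tcp_rot: [0.0, 0.179, 0.984, 0.0]
ft_force: [-0.8, 0.3, 1.5]
finger_gap: 0.0224
```

Light contact at the seated height, so I release.

Request:
move_arm --targets '[[[0,0,0],[0,0,0],4.5],[[0,0,0],[0,0,0],6],[[0,0,0],[0,0,0],6.5],[[0,0,-3],[0,0,0],6.5],[[0,0,-5],[0,0,0],6.5]]'

```text
t: 24.85
eef_pos: [0.3903, 0.2608, 0.1738]
tcp_rot: [-0.002, 0.179, 0.984, -0.001]
ft_force: [0.5, -0.0, 0.3]
finger_gap: 0.0649
```

Request:
move_arm --targets '[[[0,0,-5],[0,0,0],8.54],[[0,0,-3],[0,0,0],8.54],[[0,0,0],[0,0,0],8.54],[[0,0,0],[0,0,0],8.54]]'

```text
t: 25.35
eef_pos: [0.3905, 0.2609, 0.2528]
tcp_rot: [-0.001, 0.179, 0.984, -0.0]
ft_force: [-0.3, -0.1, -0.8]
finger_gap: 0.0854
```

```bash
python3 - <<'E'
from h import *; from cell import imaging
s,o=wrist("w10"); print(s["eef_pos"],s["ft_force"]); lid(o,proj(o,[[.3908,.2603,.064]])[0],65,.064)
a=imaging.get_image("scene")["pixels"]; b=o["pixels"]
cv2.imwrite("pics/final.png",cv2.resize(np.hstack([a,b])[:,:,::-1],(800,300),interpolation=cv2.INTER_AREA))
E
```

```text
[0.39053075 0.26087626 0.25281226] [-0.30558827 -0.05934603 -0.83494559]
lid [0.3914 0.2615] dia mm 82.9 resid 0.5
```

View pics/final.png

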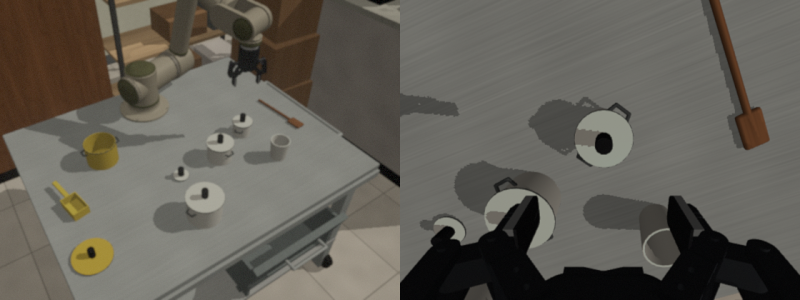

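All three lids are on flat: small pot at (242,122), medium at (220,148), large at (205,205) in the scene half of the picture. The spare lid (180,174), cup, scoop and spoon are where they were, and the gripper is clear. I'll hand in.

```bash
python3 -c "
from cell import manip
print(manip.hand_in())"
```

```text
the job is handed in; nothing more can be done
None
```

All three pots are covered with their own lids, and I handed the job in at about 25 s on the robot's clock. Each lid was gripped by its knob, lowered to contact and released only at its seated height.

- **Lid fit:** from the wrist camera, the lids lie about 1.1 mm (medium), 1.3 mm (small) and 1.6 mm (large) from the pot centres measured before placing. Their diameters came out right when measured at the seated height (82.9, 106.8 and 130.8 mm). I did not measure tilt separately; the lids look flat in the pictures.
- **Everything else:** in the last pictures the spare lid, cup, scoop and spoon look where they were, but I did not measure their positions again. The gripper was clear above the pots.
- **One disagreement:** my early hand-read pot positions from the top camera were about 5–7 mm off the wrist-camera fits. I used the wrist values, and the placements bore them out.

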